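Unload the saggar

ROBOT

A 6-joint arm with a two-finger parallel gripper is mounted at the origin on the work surface. World frame = base frame: x ahead of the robot, y to its left, z up, the work surface at z = 0. Lengths are in mm, angles in rad, forces in N, time in s.
With the tool pointing down it reaches from about 350 to 975 mm from the base axis. Payload 7.1 kg.
Tool frame: the origin (TCP) lies midway between the tips of the shut fingers; the grasp point (between the pads) lies 19 mm behind it; z points along the fingers, y is the line along which they close (so a half turn about z gives the same grasp; the last joint's range is limited). The gripper opens to 88 mm and grips with 3 to 60 N. Pads are 20 mm wide; open, the fingers measure 115 mm over their backs; the gripper's body (75 mm by 178 mm) begins 61 mm behind the grasp point.
Start: joints at [-1.294, 0.423, 1.63, -0, 1.089, -0.019], TCP at [182.209, -597.833, 222.675] pointing down, gripper open.
Joint ranges: [-3, 3], [-0.9, 2.11], [0.09, 2.58], [-1.31, 4.45], [0.11, 2.69], [-2.54, 2.54]. Speed limits (rad/s): [2.39, 2.39, 3.01, 3.14, 3.14, 3.14].

INTERFACE

Orientations are given as a rotation vector (axis times angle).
In Python, from workcell import get_obs, get_image, camera_params, close_job gives the robot as it stands.
- The arm moves only by the shell command python3 -m creep 'ROWS' [OPENING]. ROWS is a JSON object of lists of equal length, an entry for each row: "delta_pos": the shift along the tool's x, y, z in m, a list of three; "twist": the turn, a rotation vector about the tool's x, y, z in degrees, a list of three. A call has 1 to 20 rows; each row shifts and turns the commanded pose from where the row before left it, along the tool's axes as they then stand; what a row does not reach is not made up. A row lasts 1/12 s, in which the tool goes at most 41.7 mm and 7.16 degrees, less where a joint would pass 70% of its speed; a pose out of reach is approached as far as the arm can. A call with a gripper value outside its range is refused whole. OPENING is the opening, from 0 (shut) to 1 (fully open), set as the call begins (- or left out, the last holds). The fingers move at their own pace and stop on an object; the grip force is fixed at half the most. Time passes only in rows, so rows that do not move let the fingers close. It gives the time, the measured TCP pose, the force, the opening and the grip force at its end, in the units of the state.
- get_obs(): the state, without advancing time (a new reading comes with each control period).
- get_image(name): name is "scene" or "top" or "wrist"; returns (picture, depth): 420x560x3 uint8, red, green, blue; 420x560 float32, mm along the optical axis (not along the pixel's ray), 0 where there is no reading.
- camera_params(name): a dict with "camera_matrix" (3x3 intrinsics, pixels), "extrinsics" (4x4, takes a point from camera to world coordinates). Camera axes: x right, y down, z forward; pixel columns grow to the right and rows downward; lengths in mm; the calibration is good to about 2 mm. A picture is of the moment at which its call begins: read the wrist's pose just before it. camera_params takes no time and is no camera call; for the wrist camera it gives the pose at the moment of the call.
- close_job(): hands the job in; it is judged then, once.
The state is a dict: "t": time; "qpos": joint angles; "qvel": joint speeds; "joint_torque": joint torques, N m; "ee_pos": TCP position; "orientation": TCP orientation; "ft_force": force on the tool from outside, world axes, zero at the start; "moment": the same for the moment, N m; "width": finger opening in mm; "grasp_force": force on a finger pad.
Only numpy, scipy, OpenCV 4.12 (cv2) and the standard library are available. Lean on these libraries where they do the work, as an engineer would, in place of code of your own. Each camera call takes 0.05 s, during which the arm holds its last target. There are 200 camera calls.

TASK

Unload the lidded round firing box (saggar): lift off its lid and lay it, handle up, flat and central on the broad bat so that it does not overhang, then take the small vase out of the box and stand it upright on the small bat with its whole foot on the bat. The ware chips easily, so do not tip either piece over, do not bang the vase against the box, and set both down gently rather than dropping them; leave the box and the other things on the table where they are.

Things in the scene. Friction and masses are not known exactly. Their poses are not given: they have to be found in the camera images.
- saggar: Firing box: open round pot of buff fireclay, outside diameter 170 mm, height 120 mm, straight walls 9 mm thick, inside diameter 152 mm, inner floor 10 mm above its underside; mass about 1.6 kg, stands loose on the table. Origin: centre of its underside, z up. Starts with the lid on and the vase inside.
- lid: The saggar's loose fireclay lid, about 0.45 kg: disc 172 mm wide, 12 mm thick; under it a boss 140 mm wide, 8 mm deep sits loosely in the saggar's mouth (6 mm play all round); laid down it rests on the boss. Origin: centre of the boss's underside, z up; 112 mm above the saggar's underside at the start. Disc from z = 8 to 20 mm, handle from 20 to 50 mm.
- lid_grip (a point): Grip point in the solid bar handle across the centre of the lid's top: 37 mm above the lid's origin, 17 mm above the disc. The handle is 80 mm long (along x), 20 mm wide (along y), 30 mm high. Its axes are those of the lid; close the fingers along y.
- vase: Small pale unglazed vase, round, solid, 96 mm high, about 0.25 kg: foot 56 mm wide, belly 72 mm at 28 mm height, shoulder narrowing to 40 mm at 57 mm height, straight neck 36 mm wide from 62 mm to the top. Stands on the saggar's floor within 14 mm of its centre, its top 14 mm below the rim. Origin: centre of its foot, z up.
- vase_neck (a point): Grip point on the axis in the vase's neck, 80 mm above its foot.
- broad_bat: Broad bat: flat grey-green round board, 220 mm in diameter, 12 mm thick, lying fixed on the table. Origin: centre of its underside.
- small_bat: Small bat: the same board but 130 mm in diameter, 12 mm thick, lying fixed on the table. Origin: centre of its underside.
- glaze_jar: Bystander: white screw-top glaze jar, 72 mm in diameter, 90 mm high, loose. Origin: centre of its underside.
- mug: Bystander: pale mug, 76 mm in diameter, 85 mm high, with a handle, loose. Origin: centre of its underside.
- bowl: Bystander: blue bowl, 100 mm in diameter, 45 mm high, loose. Origin: centre of its underside.
- wood_rib: Bystander: wooden spatula lying on the table, loose. 280 mm long along its x, blade to +x. Origin: at its middle, on the underside.
Mind the look-alikes: they are no part of the job. What is shaped like the small_bat but red is not meant.

How it is judged:
By the outcome, as a careful person would: the job done as asked, in the order asked, and still so for the second after the job is handed in, with the robot touching nothing.
It also fails if it takes over 69 s, if anything falls off the work surface, if the arm or the gripper's body presses on something with over 40 N, if the wrist force passes 120 N, or if a joint passes its speed limit or range.

## Working session

There is one attempt and no reset: what is moved stays moved. The work goes in short steps, Python scripts to look and compute and a shell command to move; the robot and the scene stay as the last step left them, time stands still between calls to the robot, and variables do not carry over. Pictures are saved under pics/ and viewed, at most 10 in all, crops included, and the job is handed in when it is done.

```bash
mkdir -p pics; ls
python3 - <<'E'
from workcell import *
import cv2,numpy as np
o=get_obs();print(o['t'],o['ee_pos'],o['orientation'],o['width'])
for n in("top","scene"):
    im,d=get_image(n);cv2.imwrite(f"pics/{n}0.png",im[:,:,::-1]);np.savez(f"{n}0.npz",im=im,d=d)
    p=camera_params(n);print(n,np.round(p["camera_matrix"],1).tolist(),np.round(p["extrinsics"],3).tolist())
E
```

```text
pics
0.0 [ 182.06343589 -597.30015394  221.89374275] [-3.10578079e+00 -4.62827613e-01  3.21526832e-04] 87.56105573961607
top [[458.2, 0.0, 276.2], [0.0, 458.2, 206.2], [0.0, 0.0, 1.0]] [[0.017, -0.997, 0.077, 361.094], [-1.0, -0.016, 0.01, 86.224], [-0.008, -0.077, -0.997, 1259.608], [0.0, 0.0, 0.0, 1.0]]
scene [[435.0, 0.0, 268.5], [0.0, 435.0, 213.4], [0.0, 0.0, 1.0]] [[-0.506, 0.631, -0.587, 1175.037], [0.862, 0.385, -0.329, 479.444], [0.018, -0.673, -0.739, 1030.673], [0.0, 0.0, 0.0, 1.0]]
```

View pics/top0.png

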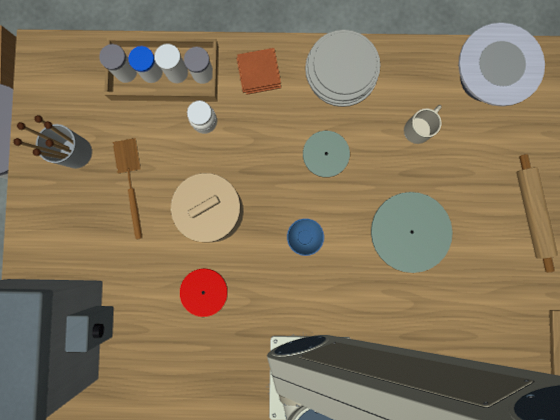

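View pics/scene0.png

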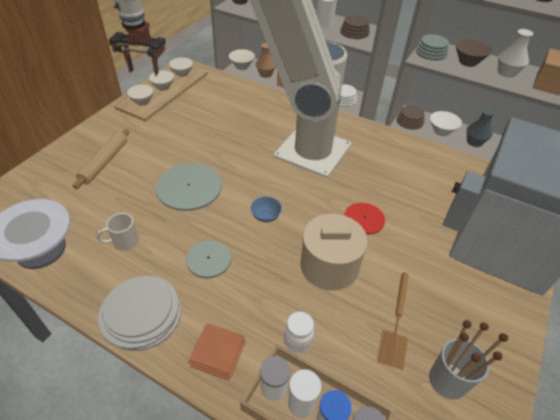

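The top view shows the lid at (205,208) with its handle at (204,206), the broad bat at (412,232), the small bat at (326,154), and the red decoy at (203,292). In the scene view the lid is at (334,243), the broad bat at (189,185) and the small bat at (208,258).

```bash
cat > h.py <<'E'
import numpy as np,cv2
from workcell import *
def ray(P,u,v):
    K=P["camera_matrix"];E=np.array(P["extrinsics"]);d=E[:3,:3]@np.linalg.solve(K,[u,v,1.]);return E[:3,3],d
def onz(P,u,v,z):
    o,d=ray(P,u,v);return o+d*(z-o[2])/d[2]
def tri(Ps,uvs):
    A=np.zeros((3,3));b=np.zeros(3)
    for P,(u,v) in zip(Ps,uvs):
        o,d=ray(P,u,v);d=d/np.linalg.norm(d);M=np.eye(3)-np.outer(d,d);A+=M;b+=M@o
    return np.linalg.solve(A,b)
def cloud(P,d):
    K=P["camera_matrix"];E=np.array(P["extrinsics"]);v,u=np.mgrid[:d.shape[0],:d.shape[1]]
    c=np.stack([(u-K[0][2])/K[0][0]*d,(v-K[1][2])/K[1][1]*d,d],-1);return c@E[:3,:3].T+E[:3,3]
E
python3 - <<'E'
from h import *
P={n:camera_params(n) for n in("top","scene")};D={n:np.load(n+"0.npz") for n in P}
win={"broad":{"top":(412,232,50),"scene":(189,185,38)},"small":{"top":(326,154,32),"scene":(208,258,28)}}
for b,w in win.items():
    uv={}
    for n,(u,v,r) in w.items():
        h=cv2.cvtColor(D[n]["im"],cv2.COLOR_RGB2HSV)
        m=cv2.inRange(h,(55,15,60),(100,130,255));k=np.zeros_like(m);cv2.circle(k,(u,v),r,255,-1);m&=k
        c=max(cv2.findContours(m,0,1)[0],key=cv2.contourArea).reshape(-1,2)
        X=np.array([onz(P[n],*q,12) for q in c])
        (cx,cy),rr=cv2.minEnclosingCircle(X[:,:2].astype(np.float32))
        g=D[n]["im"].sum(2)[v-5:v+6,u-5:u+6].astype(float);wt=np.clip(g.max()*.7-g,0,None);yy,xx=np.mgrid[-5:6,-5:6]
        uv[n]=(u+(wt*xx).sum()/wt.sum(),v+(wt*yy).sum()/wt.sum())
        print(b,n,"circle",round(cx),round(cy),round(rr),"dot",uv[n],np.round(onz(P[n],*uv[n],12),1))
    print(b,"tri",np.round(tri([P[n] for n in uv],list(uv.values())),1))
for n,(u,v,r) in {"top":(205,208,45),"scene":(334,240,45)}.items():
    C=cloud(P[n],D[n]["d"]);d=D[n]["d"];yy,xx=np.mgrid[:420,:560];k=(np.hypot(xx-u,yy-v)<r)&(d>0)
    z=C[...,2]
    dk=k&(z>122)&(z<142); hk=k&(z>152)
    print(n,"disc z",np.median(z[dk]),"handle z",np.median(z[hk]),hk.sum())
    for nm,mm in(("disc",dk|hk if n=="top" else dk),("handle",hk)):
        (cx,cy),s,a=cv2.minAreaRect(C[mm][:,:2].astype(np.float32)); print(nm,round(cx,1),round(cy,1),np.round(s,1),round(a,1),cv2.minEnclosingCircle(C[mm][:,:2].astype(np.float32)))
E
```

```text
broad top circle 395 -269 109 dot (np.float64(411.53599888158817), np.float64(231.53040682231233)) [ 394.6 -270.    12. ]
broad scene circle 396 -267 107 dot (np.float64(188.0), np.float64(184.0)) [ 391.3 -272.7   12. ]
broad tri [ 394.6 -269.    16.5]
small top circle 606 -36 64 dot (np.float64(325.79846659364733), np.float64(152.98101496896678)) [606.7 -35.7  12. ]
small scene circle 607 -34 62 dot (np.float64(208.10135135135135), np.float64(257.0)) [603.8 -37.   12. ]
small tri [605.9 -35.3  15.7]
top disc z 132.33717369302587 handle z 161.71185372608124 280
disc 444.0 272.9 [168.9 171.2] 0.9 ((443.2378234863281, 272.8037109375), 86.04217529296875)
handle 443.1 272.7 [20.5 79.6] 31.6 ((442.78515625, 272.5374450683594), 40.10714340209961)
scene disc z 131.88161655916656 handle z 160.7037254051129 224
disc 442.4 273.3 [173.4 169. ] 28.4 ((442.564208984375, 272.8894958496094), 88.17086029052734)
handle 443.4 273.9 [23.7 79.8] 30.0 ((444.8400573730469, 274.6947326660156), 40.04502487182617)
```

Both views agree: the disc top is at z≈132 and the handle top at z≈161.5. The lid is at (443,273) with the closing direction at ≈31°. I'll swing round on an arc, then correct.

```bash
cat > go.py <<'E'
import sys
from h import *
from scipy.spatial.transform import Rotation as R
def to(x,y,z,yaw=None):
    o=get_obs();r=R.from_rotvec(o['orientation']).as_matrix();p=np.array(o['ee_pos'])
    cy=np.degrees(np.arctan2(r[1,1],r[0,1]))
    print("t",round(o['t'],2),"pos",p.round(1),"yaw",cy.round(2),"tilt",r[:,2].round(4),"w",round(o['width'],1),"F",np.round(o['ft_force'],1),"q6",round(o['qpos'][5],2))
    print("tool delta",(r.T@(np.array([x,y,z])-p)).round(1), "" if yaw is None else ("twist z",-((yaw-cy+90)%180-90)))
if __name__=="__main__": to(*map(float,sys.argv[1:]))
E
python3 -m creep '{"delta_pos":[[0.012,-0.002,0],[0.024,-0.004,0],[0.036,-0.005,0],[0.036,-0.005,0],[0.036,-0.005,0],[0.036,-0.005,0],[0.036,-0.005,0],[0.036,-0.005,0],[0.036,-0.005,0],[0.036,-0.005,0],[0.036,-0.005,0],[0.036,-0.005,0],[0.036,-0.005,0],[0.036,-0.005,0],[0.036,-0.005,0],[0.036,-0.005,0],[0.036,-0.005,0],[0.036,-0.005,0],[0.024,-0.004,0],[0.012,-0.002,0]],"twist":[[0,0,-1],[0,0,-3],[0,0,-4],[0,0,-4],[0,0,-4],[0,0,-4],[0,0,-4],[0,0,-4],[0,0,-4],[0,0,-4],[0,0,-4],[0,0,-4],[0,0,-4],[0,0,-4],[0,0,-4],[0,0,-4],[0,0,-4],[0,0,-4],[0,0,-3],[0,0,-1]]}' 1
python3 go.py 443 273 222 31
```

```text
t: 1.77
ee_pos: [496.2, -69.3, 222.5]
orientation: [-2.235, -2.207, -0.0]
ft_force: [0.1, -0.2, 0.7]
width: 88.1
grasp_force: 0.0
t 1.77 pos [496.2 -69.3 222.5] yaw -0.73 tilt [-6.e-04  7.e-04 -1.e+00] w 88.1 F [ 0.1 -0.2  0.7] q6 -0.15
tool delta [341.6 -57.5   0.8] ('twist z', np.float64(-31.727565407258766))
```

```bash
python3 -m creep '{"delta_pos":[[0.015,0.002,0],[0.031,0.0035,0],[0.034,0.004,0],[0.034,0.004,0],[0.034,0.004,0],[0.034,0.004,0],[0.034,0.004,0],[0.034,0.004,0],[0.034,0.004,0],[0.031,0.0035,0],[0.02,0.002,0],[0.01,0,0],[0,0,0]],"twist":[[0,0,-1],[0,0,-2.8],[0,0,-3],[0,0,-3],[0,0,-3],[0,0,-3],[0,0,-3],[0,0,-3],[0,0,-3],[0,0,-3],[0,0,-2],[0,0,-1.9],[0,0,0]]}'
python3 go.py 443 273 222 31
python3 - <<'E'
from h import *
P=camera_params("wrist");im,d=get_image("wrist");cv2.imwrite("pics/w1.png",im[:,:,::-1])
C=cloud(P,d);z=C[...,2];k=(d>0)&(np.hypot(C[...,0]-443,C[...,1]-273)<60)&(z>153)&(z<170)
print(k.sum(),np.median(z[k]));print(cv2.minAreaRect(C[k][:,:2].astype(np.float32)))
E
```

```text
t: 2.85
ee_pos: [459.4, 269.2, 222.5]
orientation: [-1.551, -2.732, 0.001]
ft_force: [1.3, -0.7, 0.1]
width: 87.8
grasp_force: 0.0
t 2.85 pos [459.4 269.2 222.5] yaw 30.85 tilt [-4.e-04 -1.e-04 -1.e+00] w 87.8 F [ 1.3 -0.7  0.1] q6 -0.03
tool delta [ 11.7 -12.2   0.5] ('twist z', np.float64(-0.15438139343022783))
3210 162.4459735524203
((442.2041931152344, 274.1439514160156), (20.02220916748047, 79.22627258300781), 31.400218963623047)
```

View pics/w1.png

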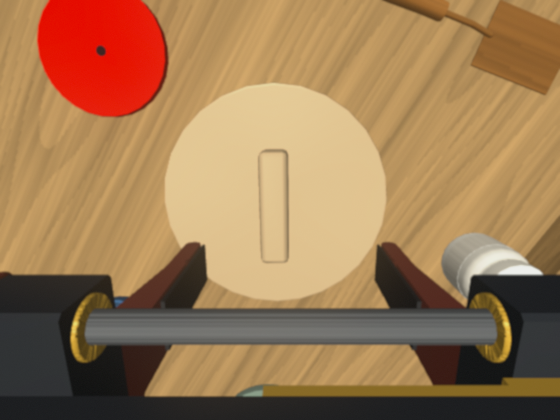

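The wrist view shows the handle at (273,206), between the open fingers and aligned with them. Next I'll centre, descend to TCP z≈138 and close.

```bash
python3 -m creep '{"delta_pos":[[0.006,-0.006,0],[0.006,-0.0065,0],[0,0,0.01],[0,0,0.015],[0,0,0.015],[0,0,0.015],[0,0,0.012],[0,0,0.009],[0,0,0.006],[0,0,0.0025],[0,0,0],[0,0,0]],"twist":[[0,0,0],[0,0,-0.4],[0,0,0],[0,0,0],[0,0,0],[0,0,0],[0,0,0],[0,0,0],[0,0,0],[0,0,0],[0,0,0],[0,0,0]]}'
python3 go.py 442.6 273.5 137.5 31.3
```

```text
t: 3.9
ee_pos: [443.7, 272.1, 138.5]
orientation: [1.546, 2.735, 0.001]
ft_force: [0.3, -0.1, -0.5]
width: 88.0
grasp_force: 0.0
t 3.9 pos [443.7 272.1 138.5] yaw 31.04 tilt [ 5.e-04  3.e-04 -1.e+00] w 88.0 F [ 0.3 -0.1 -0.5] q6 -0.01
tool delta [ 1.7 -0.2  1. ] ('twist z', np.float64(-0.2629682273298499))
```

```bash
python3 -m creep '{"delta_pos":[[0.001,0,0.001],[0,0,0],[0,0,0],[0,0,0],[0,0,0],[0,0,0],[0,0,0],[0,0,0],[0,0,0],[0,0,0]],"twist":[[0,0,0],[0,0,0],[0,0,0],[0,0,0],[0,0,0],[0,0,0],[0,0,0],[0,0,0],[0,0,0],[0,0,0]]}' 0.1
python3 go.py 442.6 273.5 137.5 31.3
```

```text
t: 4.73
ee_pos: [442.9, 272.9, 137.2]
orientation: [-1.546, -2.735, 0.0]
ft_force: [0.4, 0.6, -0.7]
width: 24.7
grasp_force: 0.0
t 4.73 pos [442.9 272.9 137.2] yaw 31.05 tilt [-0. -0. -1.] w 24.7 F [ 0.4  0.6 -0.7] q6 -0.01
tool delta [ 0.6  0.1 -0.3] ('twist z', np.float64(-0.2527938253932689))
```

```bash
python3 -m creep '{"delta_pos":[[0,0,0],[0,0,0],[0,0,0],[0,0,0],[0,0,0]],"twist":[[0,0,0],[0,0,0],[0,0,0],[0,0,0],[0,0,0]]}' 0
python3 -m creep '{"delta_pos":[[0,0,-0.003],[0,0,-0.006],[0,0,-0.009],[0,0,-0.012],[0,0,-0.012],[0,0,-0.012],[0,0,-0.012],[0,0,-0.01],[0,0,-0.006],[0,0,-0.003],[0,0,0]],"twist":[[0,0,0],[0,0,0],[0,0,0],[0,0,0],[0,0,0],[0,0,0],[0,0,0],[0,0,0],[0,0,0],[0,0,0],[0,0,0]]}'
python3 go.py 442.6 273.5 220 31.3
```

```text
t: 5.15
ee_pos: [443.0, 273.0, 137.2]
orientation: [1.546, 2.735, 0.0]
ft_force: [1.2, 0.4, -1.3]
width: 19.8
grasp_force: 30.0
t: 6.07
ee_pos: [443.1, 273.0, 222.9]
orientation: [1.546, 2.735, 0.001]
ft_force: [0.0, -0.8, -5.1]
width: 19.9
grasp_force: 30.0
t 6.07 pos [443.1 273.  222.9] yaw 31.05 tilt [ 9.e-04  5.e-04 -1.e+00] w 19.9 F [ 0.  -0.8 -5.1] q6 -0.01
tool delta [ 0.6 -0.2  2.9] ('twist z', np.float64(-0.25292482734295163))
```

```bash
python3 -m creep '{"delta_pos":[[-0.005,0,0],[-0.012,-0.001,0],[-0.02,-0.002,0],[-0.028,-0.002,0],[-0.034,-0.002,0],[-0.036,-0.003,0],[-0.036,-0.003,0],[-0.036,-0.003,0],[-0.036,-0.003,0],[-0.036,-0.003,0],[-0.036,-0.003,0],[-0.036,-0.003,0],[-0.036,-0.003,0],[-0.036,-0.003,0],[-0.036,-0.003,0],[-0.034,-0.002,0],[-0.028,-0.002,0],[-0.02,-0.002,0],[-0.012,-0.001,0],[-0.005,0,0]],"twist":[[0,0,0.5],[0,0,1.5],[0,0,2.5],[0,0,3],[0,0,4],[0,0,4],[0,0,4],[0,0,4],[0,0,4],[0,0,4],[0,0,4],[0,0,4],[0,0,4],[0,0,4],[0,0,4],[0,0,4],[0,0,3],[0,0,2.5],[0,0,1.5],[0,0,0.5]]}'
python3 -m creep '{"delta_pos":[[0,0,0],[0,0,0],[0,0,0]],"twist":[[0,0,0],[0,0,0],[0,0,0]]}'
python3 go.py 395 -269 130 -34
python3 - <<'E'
from h import *
P=camera_params("wrist");im,d=get_image("wrist");cv2.imwrite("pics/w2.png",im[:,:,::-1])
P=camera_params("top");im,d=get_image("top");np.savez("top2.npz",im=im,d=d)
C=cloud(P,d);z=C[...,2]
o=get_obs();x,y,h=o['ee_pos']
k=(d>0)&(z<h+5)&(z>h-25)&(np.hypot(C[...,0]-x,C[...,1]-y)<110)
print(k.sum(),np.median(z[k]),cv2.minEnclosingCircle(C[k][:,:2].astype(np.float32)))
E
```

```text
t: 7.73
ee_pos: [412.1, -260.3, 221.6]
orientation: [-2.749, -1.518, 0.001]
ft_force: [0.5, -0.0, -4.4]
width: 20.0
grasp_force: 30.0
t: 7.98
ee_pos: [414.1, -258.1, 222.1]
orientation: [-2.746, -1.526, -0.0]
ft_force: [0.4, 0.4, -4.8]
width: 19.9
grasp_force: 30.0
t 7.98 pos [ 414.1 -258.1  222.1] yaw -31.87 tilt [-0.e+00  4.e-04 -1.e+00] w 19.9 F [ 0.4  0.4 -4.8] q6 -0.03
tool delta [-19.4 -10.4  92.1] ('twist z', np.float64(2.132204412005322))
2079 217.01057294150314 ((415.2978210449219, -257.53387451171875), 86.04881286621094)
```

View pics/w2.png

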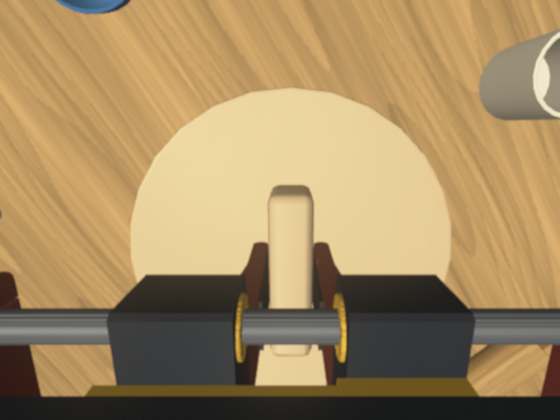

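The lid hangs level in the gripper, with its disc centred around (290,240) and the handle at (290,250). I'll check the bat heights by depth, move across, and descend most of the way.

```bash
python3 - <<'E'
from h import *
for n in("top","scene"):
    C=cloud(camera_params(n),np.load(n+"0.npz")["d"])
    for x,y in((395,-269),(606,-35)): print(n,np.median(C[np.hypot(C[...,0]-x,C[...,1]-y)<45][:,2]))
E
python3 -m creep '{"delta_pos":[[-0.005,-0.003,0],[-0.009,-0.005,0],[-0.005,-0.0025,0.005],[0,0,0.01],[0,0,0.015],[0,0,0.02],[0,0,0.02],[0,0,0.02],[0,0,0.02],[0,0,0.015],[0,0,0.012],[0,0,0.01],[0,0,0.008],[0,0,0.005],[0,0,0.003],[0,0,0],[0,0,0]],"twist":[[0,0,0],[0,0,0],[0,0,0],[0,0,0],[0,0,0],[0,0,0],[0,0,0],[0,0,0],[0,0,0],[0,0,0],[0,0,0],[0,0,0],[0,0,0],[0,0,0],[0,0,0],[0,0,0],[0,0,0]]}'
python3 go.py 395 -269 37.2
```

```text
top 12.068978650111376
top 12.24155903153951
scene 12.413057264789586
scene 11.998954468509737
t: 9.5
ee_pos: [394.9, -269.6, 59.4]
orientation: [2.747, 1.524, 0.0]
ft_force: [-0.0, 0.0, -4.6]
width: 19.8
grasp_force: 30.0
t 9.5 pos [ 394.9 -269.6   59.4] yaw -31.95 tilt [ 5.e-04 -3.e-04 -1.e+00] w 19.8 F [-0.   0.  -4.6] q6 -0.07
tool delta [ 0.6 -0.3 22.2]
```

```bash
python3 -m creep '{"delta_pos":[[0,0,0.003],[0,0,0.004],[0,0,0.004],[0,0,0.003],[0,0,0.002],[0,0,0.002],[0,0,0.001],[0,0,0.001],[0,0,0.001],[0,0,0],[0,0,0]],"twist":[[0,0,0],[0,0,0],[0,0,0],[0,0,0],[0,0,0],[0,0,0],[0,0,0],[0,0,0],[0,0,0],[0,0,0],[0,0,0]]}'
python3 go.py 395 -269 37.2
```

```text
t: 10.42
ee_pos: [394.7, -269.4, 38.2]
orientation: [2.747, 1.524, 0.0]
ft_force: [1.4, 0.4, -4.7]
width: 20.1
grasp_force: 30.0
t 10.42 pos [ 394.7 -269.4   38.2] yaw -31.95 tilt [ 1.e-04 -0.e+00 -1.e+00] w 20.1 F [ 1.4  0.4 -4.7] q6 -0.07
tool delta [0.5 0.  1. ]
```

```bash
python3 -m creep '{"delta_pos":[[0,0,0.0005],[0,0,0.0005],[0,0,0.0003],[0,0,0],[0,0,0]],"twist":[[0,0,0],[0,0,0],[0,0,0],[0,0,0],[0,0,0]]}'
python3 go.py 395 -269 37.2
```

```text
t: 10.83
ee_pos: [394.8, -269.5, 37.2]
orientation: [2.747, 1.524, 0.0]
ft_force: [-0.7, 1.3, 2.4]
width: 19.7
grasp_force: 30.0
t 10.83 pos [ 394.8 -269.5   37.2] yaw -31.95 tilt [ 2.e-04 -1.e-04 -1.e+00] w 19.7 F [-0.7  1.3  2.4] q6 -0.07
tool delta [ 0.5 -0.  -0. ]
```

The lid is seated: the force went from −4.7 to +2.4. I'll release and rise.

```bash
python3 -m creep '{"delta_pos":[[0,0,0],[0,0,0],[0,0,0],[0,0,0],[0,0,0],[0,0,0]],"twist":[[0,0,0],[0,0,0],[0,0,0],[0,0,0],[0,0,0],[0,0,0]]}' 0.6
python3 -m creep '{"delta_pos":[[0,0,-0.004],[0,0,-0.01],[0,0,-0.018],[0,0,-0.025],[0,0,-0.03],[0,0,-0.03],[0,0,-0.03],[0,0,-0.025],[0,0,-0.018],[0,0,-0.01],[0,0,-0.005],[0,0,0]],"twist":[[0,0,0],[0,0,0],[0,0,0],[0,0,0],[0,0,0],[0,0,0],[0,0,0],[0,0,0],[0,0,0],[0,0,0],[0,0,0],[0,0,0]]}' 0.6
python3 go.py 443 273 240
python3 - <<'E'
from h import *
P=camera_params("top");im,d=get_image("top");np.savez("top3.npz",im=im,d=d)
Q=camera_params("scene");i2,d2=get_image("scene");np.savez("scene3.npz",im=i2,d=d2)
a=cv2.resize(im[140:280,140:480],None,fx=2,fy=2);b=cv2.resize(i2[140:300,130:400],None,fx=2,fy=2);
w=np.zeros((600,680,3),np.uint8);w[:280,:680]=a;w[280:600,:540]=b
cv2.imwrite("pics/c3.png",w[:,:,::-1])
for P,d in((P,d),(Q,d2)):
    C=cloud(P,d);z=C[...,2];r=np.hypot(C[...,0]-443,C[...,1]-273)
    l=(d>0)&(np.hypot(C[...,0]-395,C[...,1]+269)<110)&(z>27)&(z<37)
    print("lid",np.median(z[l]),cv2.minEnclosingCircle(C[l][:,:2].astype(np.float32)))
    k=(d>0)&(r<68)&(z>90)&(z<115);print("vase top",k.sum(),np.median(z[k]),cv2.minEnclosingCircle(C[k][:,:2].astype(np.float32)))
    k=(d>0)&(r<95)&(z>117)&(z<124);print("rim",k.sum(),np.median(z[k]),cv2.minEnclosingCircle(C[k][:,:2].astype(np.float32)))
E
```

```text
t: 11.33
ee_pos: [394.7, -269.4, 36.9]
orientation: [2.747, 1.524, 0.0]
ft_force: [0.8, -0.6, 1.0]
width: 52.0
grasp_force: 0.0
t: 12.33
ee_pos: [394.9, -269.6, 242.8]
orientation: [2.746, 1.524, 0.001]
ft_force: [0.3, 1.1, 0.5]
width: 52.8
grasp_force: 0.0
t 12.33 pos [ 394.9 -269.6  242.8] yaw -31.95 tilt [ 1.3e-03 -9.0e-04 -1.0e+00] w 52.8 F [0.3 1.1 0.5] q6 -0.07
tool delta [ 485.8 -246.3    2.3] 
lid 32.05065066132704 ((395.9316101074219, -269.1735534667969), 86.01988983154297)
vase top 165 106.67729295109962 ((438.8907775878906, 278.4063720703125), 18.21354103088379)
rim 646 120.18298088730842 ((441.75830078125, 273.0588073730469), 84.76118469238281)
lid 32.11689503091014 ((394.6950988769531, -266.8771057128906), 88.4610824584961)
vase top 153 105.73222540227596 ((438.504638671875, 279.8084716796875), 19.172637939453125)
rim 495 119.73870475035801 ((442.2118225097656, 273.8486022949219), 85.97483825683594)
```

View pics/c3.png

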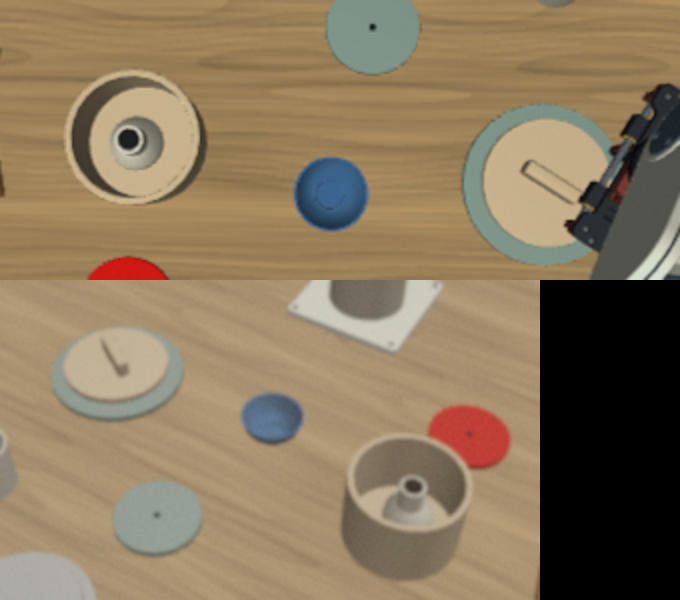

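The lid lies flat on the broad bat, with the green rim visible all round. Its measured centre of (395,−269) matches the bat's. The vase mouth is at (128,138) in the crop. The two views put the vase top at (438.8,279) with z≈106, and the saggar at (442,273).

```bash
python3 -m creep '{"delta_pos":[[0.006,0,0],[0.014,0.001,0],[0.022,0.001,0],[0.03,0.0015,0],[0.036,0.0015,0],[0.037,0.0015,0],[0.037,0.0015,0],[0.037,0.0015,0],[0.037,0.0015,0],[0.037,0.0015,0],[0.037,0.0015,0],[0.037,0.0015,0],[0.037,0.0015,0],[0.037,0.0015,0],[0.037,0.0015,0],[0.035,0.0015,0],[0.029,0.0015,0],[0.021,0.001,0],[0.013,0.001,0],[0.005,0,0]],"twist":[[0,0,-0.5],[0,0,-1.5],[0,0,-2.5],[0,0,-3.5],[0,0,-4],[0,0,-4],[0,0,-4],[0,0,-4],[0,0,-4],[0,0,-4],[0,0,-4],[0,0,-4],[0,0,-4],[0,0,-4],[0,0,-4],[0,0,-4],[0,0,-3],[0,0,-2.5],[0,0,-1.5],[0,0,-0.5]]}' 0.6
python3 -m creep '{"delta_pos":[[0,0,0],[0,0,0],[0,0,0]],"twist":[[0,0,0],[0,0,0],[0,0,0]]}'
python3 go.py 438.8 278.9 240 32
python3 - <<'E'
from h import *
P=camera_params("wrist");im,d=get_image("wrist");np.savez("w4.npz",im=im,d=d);cv2.imwrite("pics/w4.png",im[:,:,::-1])
C=cloud(P,d);z=C[...,2];r=np.hypot(C[...,0]-439,C[...,1]-279)
k=(d>0)&(r<35)&(z>97)&(z<115);print("vase top",k.sum(),np.median(z[k]),cv2.minEnclosingCircle(C[k][:,:2].astype(np.float32)))
E
```

```text
t: 14.1
ee_pos: [437.0, 282.9, 240.8]
orientation: [-1.529, -2.743, 0.003]
ft_force: [-0.4, 0.3, -0.4]
width: 52.9
grasp_force: 0.0
t: 14.35
ee_pos: [438.6, 280.5, 241.7]
orientation: [-1.536, -2.74, 0.001]
ft_force: [-1.0, -0.3, -0.4]
width: 52.8
grasp_force: 0.0
t 14.35 pos [438.6 280.5 241.7] yaw 31.45 tilt [-3.e-04 -4.e-04 -1.e+00] w 52.8 F [-1.  -0.3 -0.4] q6 -0.0
tool delta [-1.5 -0.7  1.7] ('twist z', np.float64(-0.5525008374389131))
vase top 1243 107.05640507295715 ((438.1678466796875, 280.0006103515625), 18.2258358001709)
```

View pics/w4.png

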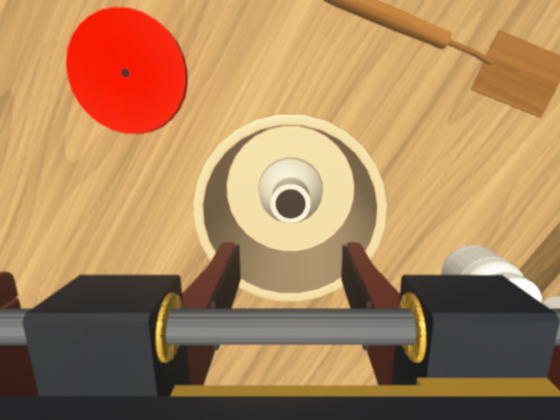

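The wrist view shows the vase mouth at (290,203), centred between the fingers, at (438.4,279.5). I'll descend in two steps.

```bash
python3 -m creep '{"delta_pos":[[-0.001,-0.0005,0.005],[0,0,0.012],[0,0,0.02],[0,0,0.022],[0,0,0.02],[0,0,0.015],[0,0,0.01],[0,0,0.006],[0,0,0.002],[0,0,0],[0,0,0]],"twist":[[0,0,0],[0,0,0],[0,0,0],[0,0,0],[0,0,0],[0,0,0],[0,0,0],[0,0,0],[0,0,0],[0,0,0],[0,0,0]]}' 0.6
python3 go.py 438.4 279.5 75 31.5
```

```text
t: 15.32
ee_pos: [438.9, 280.6, 130.5]
orientation: [1.534, 2.741, 0.002]
ft_force: [-0.1, 0.1, -0.5]
width: 52.6
grasp_force: 0.0
t 15.32 pos [438.9 280.6 130.5] yaw 31.54 tilt [ 1.e-03  6.e-04 -1.e+00] w 52.6 F [-0.1  0.1 -0.5] q6 -0.0
tool delta [-0.7 -1.  55.5] ('twist z', np.float64(0.03937368559724064))
```

```bash
python3 -m creep '{"delta_pos":[[-0.0005,-0.001,0.004],[0,0,0.008],[0,0,0.01],[0,0,0.01],[0,0,0.009],[0,0,0.007],[0,0,0.005],[0,0,0.0025],[0,0,0],[0,0,0]],"twist":[[0,0,0],[0,0,0],[0,0,0],[0,0,0],[0,0,0],[0,0,0],[0,0,0],[0,0,0],[0,0,0],[0,0,0]]}' 0.6
python3 go.py 438.4 279.5 75 31.5
```

```text
t: 16.15
ee_pos: [437.8, 279.5, 74.3]
orientation: [-1.534, -2.742, 0.0]
ft_force: [0.4, 0.5, -0.0]
width: 53.0
grasp_force: 0.0
t 16.15 pos [437.8 279.5  74.3] yaw 31.55 tilt [-0. -0. -1.] w 53.0 F [ 0.4  0.5 -0. ] q6 -0.01
tool delta [-0.3  0.5 -0.7] ('twist z', np.float64(0.04749374515473903))
```

Now I'll close in stages, for gentle contact.

```bash
python3 -m creep '{"delta_pos":[[0,0.0004,0],[0,0,0],[0,0,0],[0,0,0],[0,0,0]],"twist":[[0,0,0],[0,0,0],[0,0,0],[0,0,0],[0,0,0]]}' 0.45
python3 -m creep '{"delta_pos":[[0,0,0],[0,0,0],[0,0,0],[0,0,0],[0,0,0],[0,0,0]],"twist":[[0,0,0],[0,0,0],[0,0,0],[0,0,0],[0,0,0],[0,0,0]]}' 0.2
python3 go.py 438.4 279.5 75 31.5
```

```text
t: 16.57
ee_pos: [438.2, 279.7, 74.6]
orientation: [1.534, 2.742, 0.0]
ft_force: [-0.4, -0.3, 0.5]
width: 39.3
grasp_force: 0.0
t: 17.07
ee_pos: [438.2, 279.8, 74.5]
orientation: [1.534, 2.742, 0.001]
ft_force: [-0.1, -0.5, 2.5]
width: 35.9
grasp_force: 30.0
t 17.07 pos [438.2 279.8  74.5] yaw 31.55 tilt [ 3.e-04  2.e-04 -1.e+00] w 35.9 F [-0.1 -0.5  2.5] q6 -0.01
tool delta [-0.3  0.  -0.5] ('twist z', np.float64(0.04875638160885387))
```

```bash
python3 -m creep '{"delta_pos":[[0,0,-0.003],[0,0,-0.006],[0,0,-0.01],[0,0,-0.012],[0,0,-0.014],[0,0,-0.016],[0,0,-0.016],[0,0,-0.016],[0,0,-0.016],[0,0,-0.014],[0,0,-0.012],[0,0,-0.008],[0,0,-0.005],[0,0,-0.002],[0,0,0],[0,0,0]],"twist":[[0,0,0],[0,0,0],[0,0,0],[0,0,0],[0,0,0],[0,0,0],[0,0,0],[0,0,0],[0,0,0],[0,0,0],[0,0,0],[0,0,0],[0,0,0],[0,0,0],[0,0,0],[0,0,0]]}' 0.2
python3 go.py 606.3 -35.5 225 -3
```

```text
t: 18.4
ee_pos: [437.7, 279.4, 223.9]
orientation: [-1.534, -2.741, 0.001]
ft_force: [-0.1, 0.5, -2.8]
width: 35.6
grasp_force: 30.0
t 18.4 pos [437.7 279.4 223.9] yaw 31.55 tilt [-8.e-04 -5.e-04 -1.e+00] w 35.6 F [-0.1  0.5 -2.8] q6 -0.01
tool delta [-356.6  -21.1   -1.1] ('twist z', np.float64(34.54982563110519))
```

```bash
python3 -m creep '{"delta_pos":[[-0.004,0.001,0],[-0.01,0.0025,0],[-0.016,0.004,0],[-0.022,0.0055,0],[-0.026,0.0065,0],[-0.028,0.007,0],[-0.028,0.007,0],[-0.028,0.007,0],[-0.028,0.007,0],[-0.028,0.007,0],[-0.028,0.007,0],[-0.026,0.0065,0],[-0.022,0.0055,0],[-0.02,0.005,0],[-0.016,0.004,0],[-0.01,0.0025,0],[-0.004,0.001,0],[-0.002,0,0],[0,0,0],[0,0,0]],"twist":[[0,0,0.4],[0,0,1],[0,0,1.6],[0,0,2.2],[0,0,2.6],[0,0,2.8],[0,0,2.8],[0,0,2.8],[0,0,2.8],[0,0,2.8],[0,0,2.8],[0,0,2.6],[0,0,2.2],[0,0,2],[0,0,1.6],[0,0,1],[0,0,0.4],[0,0,0],[0,0,0],[0,0,0]]}' 0.2
python3 go.py 606.3 -35.5 76.5 -3
python3 - <<'E'
from h import *
P=camera_params("wrist");im,d=get_image("wrist");cv2.imwrite("pics/w5.png",im[:,:,::-1])
E
```

```text
t: 20.07
ee_pos: [610.1, -25.5, 224.3]
orientation: [-2.275, -2.166, 0.0]
ft_force: [0.2, 0.3, -1.9]
width: 35.5
grasp_force: 30.0
t 20.07 pos [610.1 -25.5 224.3] yaw -2.8 tilt [-4.e-04  3.e-04 -1.e+00] w 35.5 F [ 0.2  0.3 -1.9] q6 -0.01
tool delta [-10.2  -3.3 147.8] ('twist z', np.float64(0.19729972974427312))
```

View pics/w5.png

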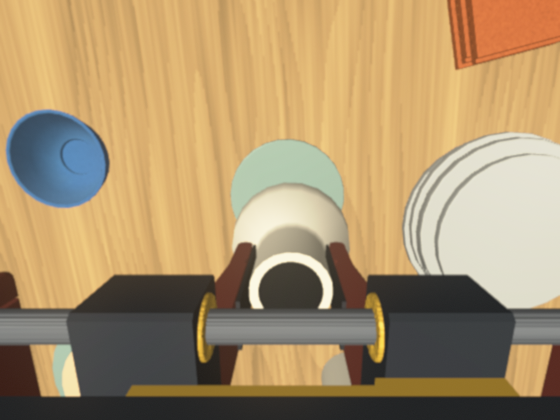

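The vase is held upright with its mouth at (290,287), and the green bat at (288,190) is under it. I'll move over the bat's centre and descend.

```bash
python3 -m creep '{"delta_pos":[[-0.003,-0.001,0],[-0.005,-0.0015,0],[-0.002,-0.0008,0.004],[0,0,0.01],[0,0,0.015],[0,0,0.018],[0,0,0.018],[0,0,0.018],[0,0,0.015],[0,0,0.012],[0,0,0.009],[0,0,0.006],[0,0,0.004],[0,0,0.002],[0,0,0],[0,0,0]],"twist":[[0,0,0],[0,0,0],[0,0,0],[0,0,0],[0,0,0],[0,0,0],[0,0,0],[0,0,0],[0,0,0],[0,0,0],[0,0,0],[0,0,0],[0,0,0],[0,0,0],[0,0,0],[0,0,0]]}' 0.2
python3 go.py 606.3 -35.5 76.5
```

```text
t: 21.45
ee_pos: [607.0, -36.0, 93.9]
orientation: [2.276, 2.165, 0.001]
ft_force: [-0.2, -0.0, -1.7]
width: 35.6
grasp_force: 30.0
t 21.45 pos [607.  -36.   93.9] yaw -2.85 tilt [ 1.e-03 -1.e-04 -1.e+00] w 35.6 F [-0.2 -0.  -1.7] q6 -0.03
tool delta [ 0.4 -0.7 17.4]
```

```bash
python3 -m creep '{"delta_pos":[[0,-0.0005,0.002],[0,0,0.003],[0,0,0.003],[0,0,0.003],[0,0,0.002],[0,0,0.001],[0,0,0.001],[0,0,0.0005],[0,0,0],[0,0,0]],"twist":[[0,0,0],[0,0,0],[0,0,0],[0,0,0],[0,0,0],[0,0,0],[0,0,0],[0,0,0],[0,0,0],[0,0,0]]}' 0.2
python3 go.py 606.3 -35.5 76.5
```

```text
t: 22.28
ee_pos: [606.1, -35.9, 77.9]
orientation: [-2.276, -2.165, -0.0]
ft_force: [-0.4, 0.9, -2.5]
width: 35.7
grasp_force: 30.0
t 22.28 pos [606.1 -35.9  77.9] yaw -2.85 tilt [ 0.  0. -1.] w 35.7 F [-0.4  0.9 -2.5] q6 -0.03
tool delta [0.4 0.2 1.4]
```

```bash
python3 -m creep '{"delta_pos":[[0,0,0.0005],[0,0,0.0005],[0,0,0.0003],[0,0,0.0003],[0,0,0],[0,0,0]],"twist":[[0,0,0],[0,0,0],[0,0,0],[0,0,0],[0,0,0],[0,0,0]]}' 0.2
python3 go.py 606.3 -35.5 76.5
```

```text
t: 22.78
ee_pos: [606.2, -35.9, 76.5]
orientation: [2.276, 2.165, 0.0]
ft_force: [-0.8, -0.0, 0.9]
width: 35.3
grasp_force: 30.0
t 22.78 pos [606.2 -35.9  76.5] yaw -2.85 tilt [ 1.e-04 -0.e+00 -1.e+00] w 35.3 F [-0.8 -0.   0.9] q6 -0.03
tool delta [0.4 0.1 0. ]
```

```bash
python3 -m creep '{"delta_pos":[[0,0,0.0002],[0,0,0],[0,0,0]],"twist":[[0,0,0],[0,0,0],[0,0,0]]}' 0.2
python3 -m creep '{"delta_pos":[[0,0,0],[0,0,0],[0,0,0],[0,0,0],[0,0,0],[0,0,0],[0,0,0]],"twist":[[0,0,0],[0,0,0],[0,0,0],[0,0,0],[0,0,0],[0,0,0],[0,0,0]]}' 0.65
python3 -m creep '{"delta_pos":[[0,0,-0.004],[0,0,-0.01],[0,0,-0.018],[0,0,-0.022],[0,0,-0.025],[0,0,-0.025],[0,0,-0.025],[0,0,-0.02],[0,0,-0.015],[0,0,-0.01],[0,0,-0.005],[0,0,0],[0,0,0]],"twist":[[0,0,0],[0,0,0],[0,0,0],[0,0,0],[0,0,0],[0,0,0],[0,0,0],[0,0,0],[0,0,0],[0,0,0],[0,0,0],[0,0,0],[0,0,0]]}'
python3 -m creep '{"delta_pos":[[0.005,-0.005,0],[0.02,-0.01,0],[0.03,-0.01,0],[0.03,-0.01,0],[0.03,-0.01,0],[0.03,-0.01,0],[0.02,-0.01,0],[0.01,-0.005,0],[0,0,0],[0,0,0]],"twist":[[0,0,0],[0,0,-2],[0,0,-2],[0,0,-2],[0,0,-2],[0,0,-2],[0,0,-2],[0,0,-2],[0,0,0],[0,0,0]]}'
python3 - <<'E'
from h import *
w=[]
for n in("top","scene"):
    P=camera_params(n);im,d=get_image(n);C=cloud(P,d);z=C[...,2];w.append(im)
    k=(d>0)&(np.hypot(C[...,0]-606,C[...,1]+35)<40)&(z>103)&(z<115);print(n,"vase top",k.sum(),np.median(z[k]),cv2.minEnclosingCircle(C[k][:,:2].astype(np.float32)))
    k=(d>0)&(np.hypot(C[...,0]-443,C[...,1]-273)<95)&(z>117)&(z<124);print("rim",cv2.minEnclosingCircle(C[k][:,:2].astype(np.float32)))
cv2.imwrite("pics/end.png",cv2.resize(np.vstack(w),None,fx=.7,fy=.7,interpolation=cv2.INTER_AREA)[:,:,::-1])
E
```

```text
t: 23.03
ee_pos: [606.2, -35.9, 76.5]
orientation: [2.276, 2.165, 0.0]
ft_force: [-1.4, 0.2, 5.5]
width: 35.3
grasp_force: 30.0
t: 23.62
ee_pos: [606.1, -35.9, 76.0]
orientation: [-2.276, -2.165, 0.0]
ft_force: [-0.2, -0.4, 0.0]
width: 56.8
grasp_force: 0.0
t: 24.7
ee_pos: [605.7, -35.9, 254.7]
orientation: [-2.276, -2.165, 0.001]
ft_force: [0.1, -0.3, -0.2]
width: 56.9
grasp_force: 0.0
t: 25.53
ee_pos: [528.7, 135.7, 254.6]
orientation: [-1.994, -2.427, 0.001]
ft_force: [-0.4, -0.8, 0.2]
width: 57.1
grasp_force: 0.0
top vase top 158 108.51640470196969 ((606.009765625, -36.36088943481445), 18.590524673461914)
rim ((441.29461669921875, 274.4137878417969), 84.66288757324219)
scene vase top 118 108.31457480011665 ((606.2735595703125, -35.74408721923828), 18.759031295776367)
rim ((441.2513732910156, 273.9589538574219), 85.6033706665039)
```

View pics/end.png

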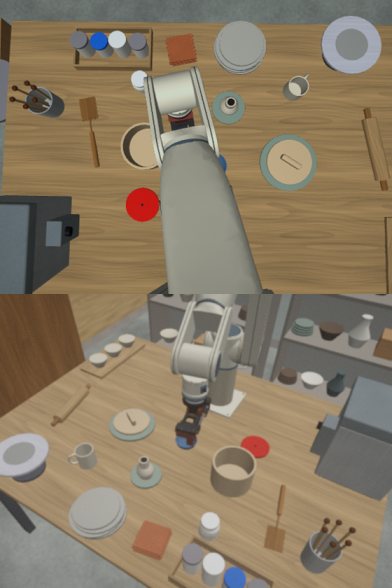

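The vase stands upright on the small bat at (230,104), measured at (606,−36), and the lid is on the broad bat at (288,162). The saggar hasn't moved and the arm is clear.

```bash
python3 -c "
from workcell import *
print(close_job())"
```

```text
the job is handed in; nothing more can be done
None
```

I handed the job in at about 26 s of the 69 s allowed: the lid lies flat, handle up and central on the broad bat, the vase stands upright in the middle of the small bat, and the saggar is where it was.

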